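# Snap the mirror carrier onto its three-ball base

### The arm

A 6-joint arm with a two-finger parallel gripper is mounted at the origin on a cart in front of the work surface, level with it; the furniture and walls round the work are solid. World frame = base frame: x ahead of the robot, y to its left, z up, the work surface at z = 0. Lengths are in m, angles in degrees, forces in N, time in s.
With the tool pointing down it reaches from about 0.375 to 0.9 m from the base axis. Payload 3.1 kg.
Tool frame: the origin (TCP) lies at the very end of the fingers, on their centre line; the grasp point (between the pads) lies 19 mm behind it; z points along the fingers, x is the direction in which the jaws open and shut, and the axes are right-handed (so a half turn about z gives the same grasp; the last joint's range is limited). The gripper opens to 87 mm and grips with 3 to 60 N. Pads are 19 mm wide; open, the fingers measure 117 mm over their backs; the gripper's body (75 mm by 190 mm) begins 51 mm behind the grasp point.
Start: joints at [-10.227, 30.224, 82.088, -0, 67.689, -10.227], TCP at [0.625, 0, 0.223] pointing down, gripper open.
Joint ranges: [-176.69, 176.69], [-43.24, 126.21], [12.49, 139.97], [-82, 262], [0, 151.66], [-163.58, 163.58]. Speed limits (degrees/s): [159.86, 159.86, 180, 180, 180, 180].

### API

Orientations are given as [roll, pitch, yaw] about the fixed x, y, z axes, in that order (R = Rz(yaw) Ry(pitch) Rx(roll)).
In Python, from rig import * gives the robot as it stands.
- The arm moves only by the tool carry_out, never from a script. Its argument "series" is a list of rows, each an object with "delta_pos": the shift along the tool's x, y, z in mm, a list of three; "spin": the turn about the tool's z in degrees. In form: [{"delta_pos": [dx, dy, dz], "spin": spin}, ...]. A call has 1 to 8 rows; each row shifts and turns the commanded pose from where the row before left it, along the tool's axes as they then stand; what a row does not reach is not made up. A row lasts 1/10 s, in which the tool goes at most 50 mm and 8.59 degrees, less where a joint would pass 70% of its speed; a pose out of reach is approached as far as the arm can. A call with a gripper value outside its range is refused whole. "fingers" is the closure in counts, from 0 (fully open) to 255 (shut), set as the call begins (left out, the last holds). The fingers move at their own pace and stop on an object; "force" is the grip in N (left out, the last holds). Time passes only in rows, so rows that do not move let the fingers close. It gives the time, the measured TCP pose, the force and the opening at its end, in the units of the state.
- get_state(): the state, without advancing time (a new reading comes with each control period).
- read_camera(name): name is "scene" or "side" or "wrist"; returns a dict with "color" (400x640x3 uint8, blue, green, red), "mtx" (3x3 intrinsics, pixels), "R" (3x3) and "t" (3): a world point X has camera coordinates R X + t. Camera axes: x right, y down, z forward; pixel columns grow to the right and rows downward; lengths in m; the calibration is good to about 2 mm. A picture is of the moment at which its call begins. There is no depth.
- job_done(): hands the job in, once; it reports no verdict.
The state is a dict: "time_s": time; "joint_pos": joint angles; "joint_velocities": joint speeds; "joint_efforts": joint torques, N m; "ee_pos": TCP position; "eef_rot": TCP orientation; "force": force on the tool from outside, world axes, zero at the start; "torque": the same for the moment, N m; "grip_width": opening from 0.0 (shut) to 1.0 (fully open).
Only numpy, scipy, OpenCV 4.12 (cv2) and the standard library are available. Lean on these libraries where they do the work, as an engineer would, in place of code of your own. Each camera call takes 0.05 s, during which the arm holds its last target. There are 200 camera calls.

### The job

Take the mirror carrier out of its white storage dock, stand it upright on the cork mat and let go of it; then take it again by its two long flanks and press it down onto the three-ball base, tapered nose to tapered nose, until the two sprung rollers have snapped over its ends and it sits fully home and level on the balls. Let go of it there, and leave the beaker and the measuring cylinder standing where they are.

Things in the scene. Friction and masses are not known exactly. Their poses are not given: they have to be found in the camera images.
- carrier_mid (a point): Mirror carrier, loose, about 0.35 kg: plate on three feet with a grey housing on top. Point on its upright centre line, half-way up (31 mm over the feet's undersides; 62 mm in all). z up, x to the tapered nose, y across. Feet 10 mm high, V grooves beneath; aluminium plate at height 10-22 mm, 88 long (x) x 70 wide (y), narrowing to 40 at the nose; its ends are ridged, ridge at 16 mm.
- housing_mid (a point): Centre of the carrier's housing, where it is gripped: 68 mm long (x, its ends), 48 mm wide (y, its long flanks), 40 mm tall, i.e. from 22 mm (top of the plate, which juts out all round) to 62 mm above the feet's undersides; the point is at 42 mm. A round mirror lies on its top.
- carrier_nose (a point): Tip of the carrier's tapered nose: x = +44 mm, 16 mm above the undersides of its feet.
- mount: Three-ball base, fixed. Origin: centre of its underside, on the bench; z up, x to its tapered nose. Dark slab 160 x 90 x 12 mm; 14 mm balls, centres 15 mm up, at (x, y) = (26, 0), (-24, 20), (-24, -20) mm. At each end an aluminium post (|x| 46 to 72 mm, 39 wide, top at 66) with a sprung roller on its inner side, axis 40 mm up: here only the housing's flanks have room for fingers.
- seat (a point): Fixed point on the base, 48.5 mm above its origin, where carrier_mid lies when fully seated (axes parallel). Coming down, the carrier's plate meets the rollers about 15 mm higher; pushing on takes up to about 18 N; about 6 mm above the seat its end ridges pass the rollers, which then pull it down onto the balls.
- dock: White storage dock, fixed. Origin: centre of its underside, on the bench; z up, x to its tapered end. Floor 124 x 100 x 8 mm; the carrier stands on it, nose to the tapered end, and comes out straight up. Cheeks (inner faces y = +-37 mm, top 56 mm) leave no room for fingers at its flanks; the ends are free but for stops at |x| = 46.5 to 51.5 mm, top 22 mm.
- mat: Cork mat 160 x 160 x 3 mm, fixed to the bench. Origin: centre of its underside, on the bench.
- beaker_mid (a point): Empty glass beaker, loose bystander, 94 mm across, 112 mm tall; the point is at its centre.
- cylinder_mid (a point): Graduated measuring cylinder, loose bystander, 62 mm across the foot, 186 mm tall; the point is at its centre.

How it is judged:
By the outcome, as a careful person would: the job done as asked, in the order asked, and still so for the second after the job is handed in, with the robot touching nothing.
It also fails if it takes over 64 s, if anything falls off the work surface, if the arm or the gripper's body presses on something with over 40 N, if the wrist force passes 120 N, or if a joint passes its speed limit or range.

## Working session

There is one attempt and no reset: what is moved stays moved. The work goes in short steps, Python scripts to look and compute and a tool call to move; the robot and the scene stay as the last step left them, time stands still between calls to the robot, and variables do not carry over. Pictures are saved under pics/ and viewed, about 8 in all and at most 12, crops included, and the job is handed in when it is done.

Besides the shell and the picture viewer there is one more tool, called after "Emit:" as name(argument=value, ...), one argument or row to a line, values as JSON. carry_out: Moves the arm, as the interface text tells. Its arguments: {"type":"object","properties":{"series":{"type":"array"},"fingers":{"type":"number"},"force":{"type":"number"}},"required":["series"]}

```bash
ls; mkdir -p pics; python3 - <<'E'
from rig import *
import cv2,numpy as np
for n in ("scene","side","wrist"):
    r=read_camera(n); cv2.imwrite(f"pics/{n}0.png",r["color"]); np.savez(f"pics/{n}0.npz",**{k:r[k] for k in("mtx","R","t")})
    print(n,r["mtx"].tolist(),(-np.array(r["R"]).T@np.array(r["t"])).round(3))
print(get_state())
E
```

```text
pics
scene [[491.726740431606, 0.0, 314.444397519671], [0.0, 491.726740431606, 205.712189216968], [0.0, 0.0, 1.0]] [-0.478 -0.516  1.008]
side [[440.249694838212, 0.0, 321.32502501745796], [0.0, 440.249694838212, 197.38489000385204], [0.0, 0.0, 1.0]] [0.57  1.005 0.914]
wrist [[292.9793615879111, 0.0, 316.1841004716314], [0.0, 292.9793615879111, 199.51135775867002], [0.0, 0.0, 1.0]] [0.624 0.082 0.385]
{'time_s': 0.15, 'joint_pos': array([-1.02277707e+01,  3.02676343e+01,  8.21383246e+01, -4.45181927e-04,
        6.76892013e+01, -1.02263680e+01]), 'joint_velocities': array([-0.00444913, -0.10253258, -0.16637521, -0.03647312, -0.00045451,
       -0.0012198 ]), 'joint_efforts': array([ 9.14956272e-04, -4.40429199e+01, -1.76841742e+01,  6.33679633e-02,
        5.52540855e-02, -1.06930895e-04]), 'ee_pos': array([6.24450394e-01, 1.21225717e-04, 2.21793396e-01]), 'eef_rot': array([-1.79983511e+02,  9.37214969e-02, -1.21993084e-03]), 'force': array([ 0.43790428,  0.42132896, -0.56973475]), 'torque': array([0.01303038, 0.00337216, 0.00722076]), 'grip_width': 0.9993839904456577}
```

View pics/scene0.png

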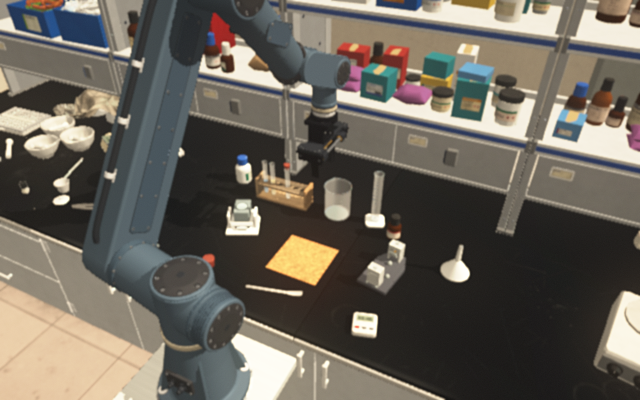

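View pics/side0.png

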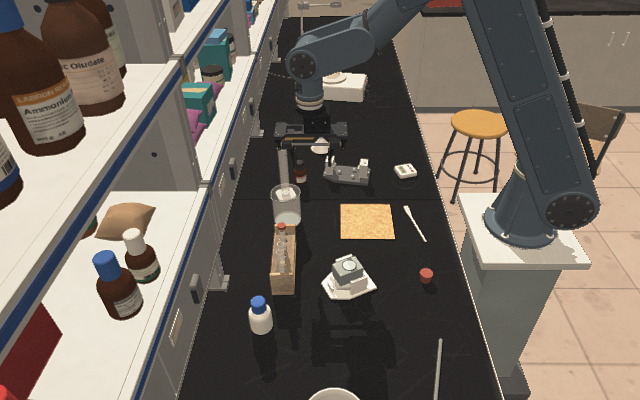

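The scene picture shows the dock with carrier at (242,218), mat (303,260), base (384,270), beaker (337,200) and cylinder (376,200). In the side picture they are at (348,278), (367,221), (347,173), (287,205) and (284,170). I'll enlarge the dock and base.

```bash
python3 - <<'E'
import cv2,numpy as np
s=cv2.imread("pics/scene0.png");d=cv2.imread("pics/side0.png")
def c(im,x,y,w=66,h=50):
    return cv2.resize(im[y:y+h,x:x+w],(396,300),interpolation=cv2.INTER_CUBIC)
o=np.vstack([np.hstack([c(s,212,192),c(s,352,238)]),np.hstack([c(d,315,252),c(d,315,145)])])
cv2.imwrite("pics/m1.png",o)
E
```

```text
(no output)
```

View pics/m1.png

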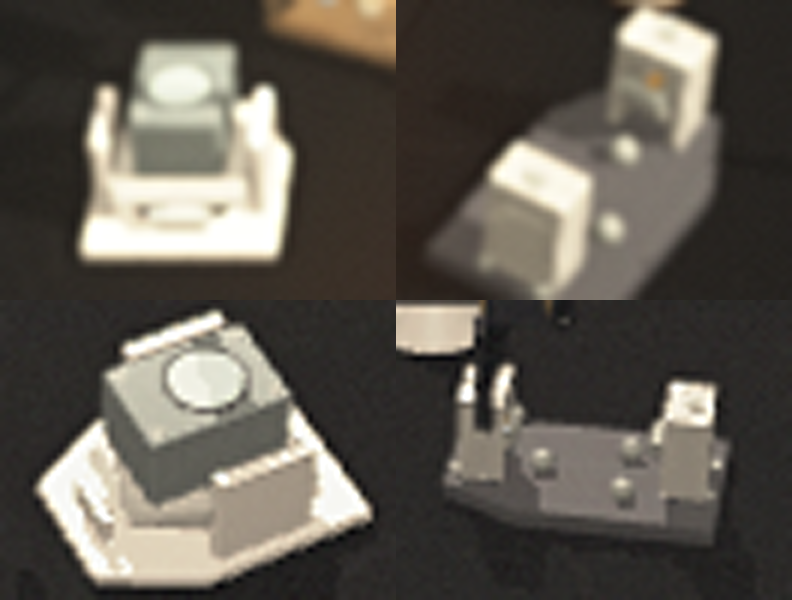

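View pics/wrist0.png

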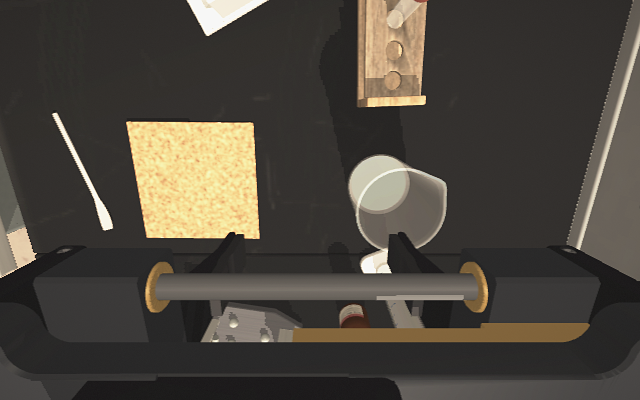

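The crops show the carrier's nose and the base's nose both pointing roughly along +x. They also give corners for a first fit of both poses.

```bash
cat > h.py <<'E'
import numpy as np,cv2
from scipy.optimize import least_squares
def cam(n):
    r=np.load(f"pics/{n}.npz"); return r["mtx"],r["R"],r["t"]
def proj(c,X):
    K,R,t=c; p=(np.asarray(X)@R.T+t)@K.T; return p[:,:2]/p[:,2:]
def ray(c,uv,z):
    K,R,t=c; C=-R.T@t; d=R.T@np.linalg.inv(K)@[uv[0],uv[1],1]; return (C+d*(z-C[2])/d[2])
def W(P,X):
    X=np.asarray(X)*1e-3; c,s=np.cos(np.radians(P[2])),np.sin(np.radians(P[2]))
    return np.c_[P[0]+c*X[:,0]-s*X[:,1],P[1]+s*X[:,0]+c*X[:,1],X[:,2]]
def fit(obs,p0):
    f=lambda P:np.concatenate([(proj(c,W(P,X))-uv).ravel() for c,X,uv in obs])
    r=least_squares(f,p0,x_scale=[.01,.01,5]); return r.x.round(4),r.fun.reshape(-1,2).round(1).tolist()
E
python3 - <<'E'
from h import *
S,D=cam("scene0"),cam("side0")
m=lambda o,l:np.array([[o[0]+(x-l[0])/6,o[1]+(y-l[1])/6] for x,y in l[2]])
car=fit([(D,[[34,24,70],[34,-24,70],[-34,-24,70],[-34,24,70]],m((315,252),(0,300,[(152,447),(105,375),(243,325),(290,390)])))],[.57,.4,20])
print("carrier",car)
mo=fit([(D,[[26,0,15],[-24,20,15],[-24,-20,15]],m((315,145),(396,300,[(542,460),(622,492),(632,448)]))),
 (S,[[26,0,15],[-24,-20,15]],m((352,238),(396,0,[(625,150),(610,227)])))],[.57,-.1,0]);print("mount",mo)
q=[[-80,80,3],[80,80,3],[80,-80,3],[-80,-80,3]]
print("mat",[ray(D,p,.003).round(3)[:2] for p in((340,204),(393,204),(396,239),(341,239))],[ray(S,p,.003).round(3)[:2] for p in((300,236),(339,250),(306,283),(266,262))])
print("beaker",ray(D,(287,220),0).round(3),ray(S,(337,214),0).round(3),"cyl foot",ray(S,(375,222),0).round(3))
E
```

```text
carrier (array([ 0.5282,  0.2369, 26.3686]), [[0.1, 0.3], [-0.6, -0.5], [-0.4, -0.7], [0.9, 0.8]])
mount (array([ 0.5185, -0.2519, -9.7716]), [[-0.4, -0.3], [-0.4, -1.0], [-0.5, -0.2], [-0.6, 0.5], [-0.6, 0.6]])
mat [array([ 0.543, -0.091]), array([ 0.372, -0.091]), array([0.381, 0.07 ]), array([0.542, 0.07 ])] [array([0.549, 0.039]), array([ 0.544, -0.097]), array([ 0.378, -0.07 ]), array([0.401, 0.074])]
beaker [ 0.709 -0.017  0.   ] [ 0.705 -0.018  0.   ] cyl foot [ 0.722 -0.146  0.   ]
```

Emit:
carry_out(
  series=[
    {"delta_pos": [-15,-41,0],"spin": 0},
    {"delta_pos": [-15,-41,0],"spin": 0},
    {"delta_pos": [-15,-41,0],"spin": 0},
    {"delta_pos": [-15,-41,0],"spin": 0},
    {"delta_pos": [0,0,0],"spin": -6.6},
    {"delta_pos": [0,0,0],"spin": -6.6},
    {"delta_pos": [0,0,0],"spin": -6.6},
    {"delta_pos": [0,0,0],"spin": -6.6},
  ],
  fingers=0,
  force=30,
)

```text
time_s: 0.95
ee_pos: [0.5646, 0.1643, 0.2222]
eef_rot: [-180.0, 0.0, 26.7]
force: [-0.4, -0.6, -0.5]
grip_width: 1.0
```

```bash
cat >> h.py <<'E'
def snap(cn,fn):
    from rig import read_camera
    r=read_camera(cn); cv2.imwrite(f"pics/{fn}.png",r["color"]); np.savez(f"pics/{fn}.npz",**{k:r[k] for k in("mtx","R","t")})
    return r["color"]
def st():
    from rig import get_state
    s=get_state(); print(s["time_s"],s["ee_pos"].round(4),s["eef_rot"].round(2),s["force"].round(1),round(s["grip_width"],3))
E
python3 -c "
from h import *
snap('wrist','w1');st();c=cam('w1');print(c[1].round(3),-c[1].T@c[2],proj(c,W([.528,.237,26.4],[[34,24,70],[34,-24,70],[-34,-24,70],[-34,24,70]])))"
```

```text
1.0 [0.5646 0.1642 0.2222] [-1.7999e+02  5.0000e-02  2.6870e+01] [ 0.4 -0.5  0. ] 0.999
[[ 0.893  0.449 -0.002]
 [ 0.43  -0.854  0.293]
 [ 0.13  -0.263 -0.956]] [0.52749712 0.23791525 0.3860094 ] [[350.64626499  86.04380038]
 [348.8471281  134.6500898 ]
 [284.4709852  134.30467078]
 [283.20352655  85.68498033]]
```

View pics/w1.png

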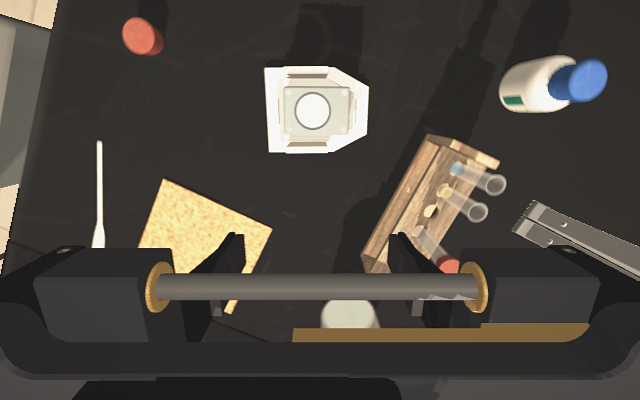

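Wrist view: the carrier's mirror is at about (312,111). The dock's square end is on the left (264–270, 68–153) and its tapered end is at (368,88–131). My first fit agrees to a few pixels, so I'll refine it numerically.

```bash
python3 - <<'E'
from h import *
im=cv2.imread("pics/w1.png");c=cam("w1");g=cv2.cvtColor(im,cv2.COLOR_BGR2GRAY)
big=cv2.resize(g[55:165,250:385],None,fx=4,fy=4,interpolation=cv2.INTER_CUBIC)
h=cv2.HoughCircles(cv2.GaussianBlur(big,(5,5),1),cv2.HOUGH_GRADIENT,1,50,param1=120,param2=30,minRadius=50,maxRadius=95)
print(h)
for x,y,r in h[0][:2]: print("mirror",ray(c,(250+x/4,55+y/4),.071).round(4),r/4)
m=(g>110).astype(np.uint8); n,l,s,_=cv2.connectedComponentsWithStats(m[:200]); k=l[75,270]; M=(l==k).astype(np.uint8)
ct=max(cv2.findContours(M,cv2.RETR_EXTERNAL,cv2.CHAIN_APPROX_NONE)[0],key=cv2.contourArea)
a=cv2.approxPolyDP(ct,4,True)[:,0]; print(a.tolist()); W8=np.array([ray(c,p,.008) for p in a]);print(W8.round(4)[:,:2].tolist())
o=cv2.resize(im[55:165,250:385],None,fx=5,fy=5,interpolation=cv2.INTER_CUBIC);cv2.imwrite("pics/w1c.png",o)
E
```

```text
[[[249.5 223.5  66.9]]]
mirror [0.524  0.2348 0.071 ] 16.725
[[264, 68], [270, 152], [334, 151], [366, 134], [368, 86], [334, 67]]
[[0.4503, 0.252], [0.4972, 0.1644], [0.5701, 0.2026], [0.5963, 0.2396], [0.5704, 0.2901], [0.524, 0.2903]]
```

View pics/w1c.png

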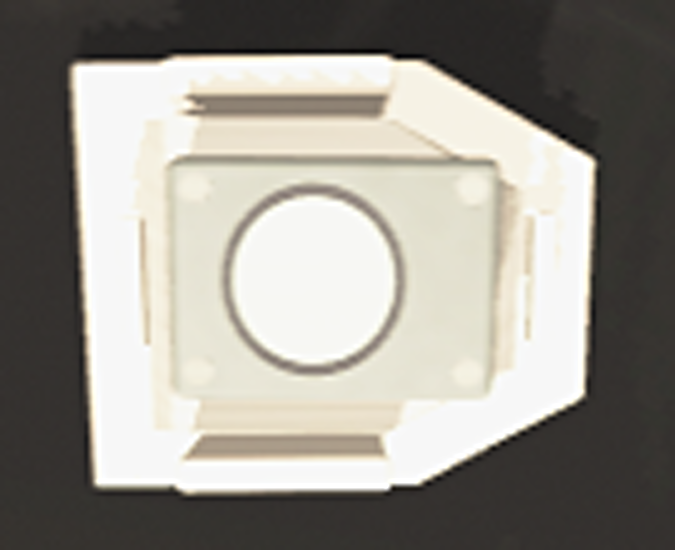

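```bash
python3 - <<'E'
from h import *
c=cam("w1");p=lambda l:np.array(l)/5+[250-.4,55-.4]
print(fit([(c,[[-34,24,70],[34,24,70],[34,-24,70],[-34,-24,70]],p([(168,156),(500,156),(494,398),(171,399)]))],[.528,.237,26]))
print(fit([(c,[[-62,50,8],[-62,-50,8]],p([(72,62),(95,488)]))],[.528,.237,26]))
d=[ray(c,q,.008)[:2] for q in p([(596,158),(585,395),(72,62),(95,488)])]
a=(d[0]+d[1])/2;b=(d[2]+d[3])/2;print("dock axis",(a+b)/2,np.degrees(np.arctan2(*(a-b)[::-1])),np.linalg.norm(a-b))
E
```

```text
(array([ 0.5275,  0.2368, 26.6325]), [[-0.6, -0.1], [0.4, -0.0], [0.0, 0.2], [0.2, -0.1]])
(array([ 0.528 ,  0.2365, 27.0874]), [[0.0, 0.3], [-0.0, -0.3]])
dock axis [0.52840956 0.2367775 ] 27.179514962904637 0.12508216803400551
```

Emit:
carry_out(
  series=[
    {"delta_pos": [0,-27,0],"spin": 0},
    {"delta_pos": [0,-27,0],"spin": 0},
    {"delta_pos": [0,-27,0],"spin": 0},
    {"delta_pos": [0,0,35],"spin": 0},
    {"delta_pos": [0,0,35],"spin": 0},
    {"delta_pos": [0,0,35],"spin": 0},
    {"delta_pos": [0,0,20],"spin": 0},
    {"delta_pos": [0,0,0],"spin": 0},
  ],
)

```text
time_s: 1.8
ee_pos: [0.5264, 0.2359, 0.0943]
eef_rot: [-179.9, 0.4, 26.3]
force: [-0.9, 0.1, 0.2]
grip_width: 1.003
```

Emit:
carry_out(
  series=[
    {"delta_pos": [0,0,20],"spin": 0},
    {"delta_pos": [0,0,20],"spin": 0},
    {"delta_pos": [0,0,18],"spin": 0},
    {"delta_pos": [0,0,0],"spin": 0},
    {"delta_pos": [0,0,0],"spin": 0},
    {"delta_pos": [0,0,0],"spin": 0},
  ],
)

```text
time_s: 2.4
ee_pos: [0.5302, 0.2369, 0.0411]
eef_rot: [180.0, -0.2, 26.4]
force: [0.2, 0.2, 1.3]
grip_width: 0.999
```

Emit:
carry_out(
  series=[
    {"delta_pos": [0,0,0],"spin": 0},
    {"delta_pos": [0,0,0],"spin": 0},
    {"delta_pos": [0,0,0],"spin": 0},
    {"delta_pos": [0,0,0],"spin": 0},
    {"delta_pos": [0,0,0],"spin": 0},
    {"delta_pos": [0,0,0],"spin": 0},
    {"delta_pos": [0,0,0],"spin": 0},
    {"delta_pos": [0,0,0],"spin": 0},
  ],
  fingers=255,
  force=30,
)

```text
time_s: 3.2
ee_pos: [0.529, 0.2366, 0.04]
eef_rot: [180.0, -0.0, 26.4]
force: [-1.0, -0.8, 5.6]
grip_width: 0.78
```

Emit:
carry_out(
  series=[
    {"delta_pos": [0,0,-5],"spin": 0},
    {"delta_pos": [0,0,-10],"spin": 0},
    {"delta_pos": [0,0,-15],"spin": 0},
    {"delta_pos": [0,0,-20],"spin": 0},
    {"delta_pos": [0,0,-20],"spin": 0},
    {"delta_pos": [0,0,-20],"spin": 0},
    {"delta_pos": [0,0,0],"spin": 0},
    {"delta_pos": [0,0,0],"spin": 0},
  ],
)

```text
time_s: 4.0
ee_pos: [0.5288, 0.2366, 0.1296]
eef_rot: [180.0, -0.0, 26.4]
force: [-0.1, -0.9, -2.6]
grip_width: 0.78
```

```bash
python3 -c "
from h import *
a=snap('scene','s2')[130:300,180:430];b=snap('side','d2')[130:300,230:480];st()
cv2.imwrite('pics/m2.png',np.vstack([cv2.resize(i,(750,300),interpolation=2) if 0 else cv2.resize(i[:120],(625,300),interpolation=2) for i in (a,b[20:])]))"
```

```text
4.1 [0.5279 0.2363 0.1284] [-1.7997e+02  1.5000e-01  2.6400e+01] [-0.3  0.5 -3.9] 0.782
```

View pics/m2.png

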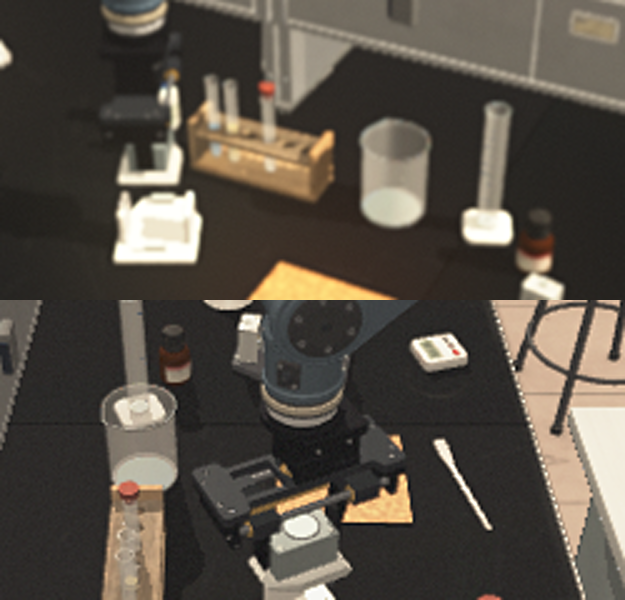

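The carrier is in the gripper, level and clear of the dock; the rack, beaker and cylinder are undisturbed. Now to the mat.

Emit:
carry_out(
  series=[
    {"delta_pos": [-12,14,0],"spin": 0},
    {"delta_pos": [-24,27,0],"spin": 0},
    {"delta_pos": [-30,35,0],"spin": 0},
    {"delta_pos": [-30,35,0],"spin": 0},
    {"delta_pos": [-30,35,0],"spin": 0},
    {"delta_pos": [-25,29,0],"spin": 0},
    {"delta_pos": [-15,17,0],"spin": 0},
    {"delta_pos": [0,0,0],"spin": 6.4},
  ],
)

```text
time_s: 4.9
ee_pos: [0.4638, -0.0124, 0.1288]
eef_rot: [-180.0, 0.2, 19.6]
force: [0.4, 0.6, -3.0]
grip_width: 0.782
```

Emit:
carry_out(
  series=[
    {"delta_pos": [0,0,0],"spin": 7.5},
    {"delta_pos": [0,0,0],"spin": 7.5},
    {"delta_pos": [0,0,0],"spin": 7.5},
    {"delta_pos": [0,0,0],"spin": 7.5},
    {"delta_pos": [0,0,20],"spin": 0},
    {"delta_pos": [0,0,20],"spin": 0},
    {"delta_pos": [0,0,20],"spin": 0},
    {"delta_pos": [0,0,0],"spin": 0},
  ],
)

```text
time_s: 5.7
ee_pos: [0.4629, -0.0092, 0.0672]
eef_rot: [-180.0, 0.4, -10.0]
force: [-0.1, -0.2, -3.0]
grip_width: 0.778
```

Emit:
carry_out(
  series=[
    {"delta_pos": [0,0,12],"spin": 0},
    {"delta_pos": [0,0,10],"spin": 0},
    {"delta_pos": [0,0,5],"spin": 0},
    {"delta_pos": [0,0,3],"spin": 0},
    {"delta_pos": [0,0,2],"spin": 0},
    {"delta_pos": [0,0,0],"spin": 0},
    {"delta_pos": [0,0,0],"spin": 0},
  ],
)

```text
time_s: 6.4
ee_pos: [0.4658, -0.0092, 0.0378]
eef_rot: [180.0, -0.0, -10.0]
force: [-0.2, -0.1, -3.8]
grip_width: 0.781
```

Emit:
carry_out(
  series=[
    {"delta_pos": [0,0,1.5],"spin": 0},
    {"delta_pos": [0,0,0],"spin": 0},
    {"delta_pos": [0,0,0],"spin": 0},
    {"delta_pos": [0,0,0],"spin": 0},
  ],
)

```text
time_s: 6.8
ee_pos: [0.4657, -0.0092, 0.0361]
eef_rot: [180.0, -0.0, -10.0]
force: [0.1, -0.0, -3.1]
grip_width: 0.779
```

Emit:
carry_out(
  series=[
    {"delta_pos": [0,0,1.2],"spin": 0},
    {"delta_pos": [0,0,0],"spin": 0},
    {"delta_pos": [0,0,0],"spin": 0},
    {"delta_pos": [0,0,0],"spin": 0},
  ],
)

```text
time_s: 7.2
ee_pos: [0.4658, -0.0092, 0.035]
eef_rot: [180.0, -0.0, -10.0]
force: [0.1, 0.5, 0.1]
grip_width: 0.778
```

Emit:
carry_out(
  series=[
    {"delta_pos": [0,0,0.5],"spin": 0},
    {"delta_pos": [0,0,0],"spin": 0},
    {"delta_pos": [0,0,0],"spin": 0},
  ],
)

```text
time_s: 7.5
ee_pos: [0.4658, -0.0092, 0.035]
eef_rot: [180.0, -0.0, -10.0]
force: [-0.8, -0.2, 6.1]
grip_width: 0.782
```

Emit:
carry_out(
  series=[
    {"delta_pos": [0,0,0],"spin": 0},
    {"delta_pos": [0,0,0],"spin": 0},
    {"delta_pos": [0,0,0],"spin": 0},
    {"delta_pos": [0,0,0],"spin": 0},
    {"delta_pos": [0,0,0],"spin": 0},
    {"delta_pos": [0,0,0],"spin": 0},
    {"delta_pos": [0,0,0],"spin": 0},
    {"delta_pos": [0,0,0],"spin": 0},
  ],
  fingers=0,
)

```text
time_s: 8.3
ee_pos: [0.4656, -0.0092, 0.0343]
eef_rot: [-180.0, 0.0, -10.0]
force: [0.3, -0.6, 0.7]
grip_width: 0.999
```

Emit:
carry_out(
  series=[
    {"delta_pos": [0,0,-15],"spin": 0},
    {"delta_pos": [0,0,-25],"spin": 0},
    {"delta_pos": [0,0,-40],"spin": 0},
    {"delta_pos": [0,0,-45],"spin": 0},
    {"delta_pos": [0,0,-45],"spin": 0},
    {"delta_pos": [0,0,-15],"spin": 0},
    {"delta_pos": [0,0,0],"spin": 8.5},
    {"delta_pos": [0,0,0],"spin": 8.5},
  ],
)

```text
time_s: 9.1
ee_pos: [0.4658, -0.0092, 0.2204]
eef_rot: [-180.0, -0.1, -27.3]
force: [0.1, -0.1, -0.6]
grip_width: 1.0
```

Emit:
carry_out(
  series=[
    {"delta_pos": [0,0,0],"spin": 8.5},
    {"delta_pos": [0,0,0],"spin": 8.5},
    {"delta_pos": [0,0,0],"spin": 8.5},
    {"delta_pos": [0,0,0],"spin": 8.5},
    {"delta_pos": [0,0,0],"spin": 8.5},
    {"delta_pos": [0,0,0],"spin": 8.5},
    {"delta_pos": [0,0,0],"spin": 8.5},
    {"delta_pos": [0,0,0],"spin": 8.5},
  ],
)

```text
time_s: 9.9
ee_pos: [0.4652, -0.0091, 0.2192]
eef_rot: [180.0, 0.0, -95.4]
force: [-0.2, 0.1, -0.8]
grip_width: 1.0
```

Emit:
carry_out(
  series=[
    {"delta_pos": [0,0,0],"spin": 4.7},
    {"delta_pos": [30,0,0],"spin": 0},
    {"delta_pos": [41,-2,0],"spin": 0},
    {"delta_pos": [45,-2,0],"spin": 0},
    {"delta_pos": [45,-2,0],"spin": 0},
    {"delta_pos": [40,-2,0],"spin": 0},
    {"delta_pos": [30,-1,0],"spin": 0},
    {"delta_pos": [0,0,0],"spin": 0},
  ],
)

```text
time_s: 10.7
ee_pos: [0.4356, -0.2425, 0.2194]
eef_rot: [-179.9, -0.1, -100.0]
force: [1.3, 1.0, 0.2]
grip_width: 1.003
```

```bash
python3 -c "
from h import *
import time
im=snap('wrist','w3');st();c=cam('w3');print(proj(c,W([.5185,-.252,-9.8],[[0,0,15],[80,0,12],[26,0,15],[-24,20,15],[-24,-20,15]])).round(),proj(c,[[.466,-.009,.065]]))"
```

```text
10.75 [ 0.4352 -0.24    0.2192] [-1.80e+02  1.00e-02 -9.99e+01] [0.1 0.2 0.2] 0.999
[[312. 106.]
 [312.  32.]
 [312.  83.]
 [296. 127.]
 [329. 127.]] [[108.11927019 193.33144252]]
```

View pics/w3.png

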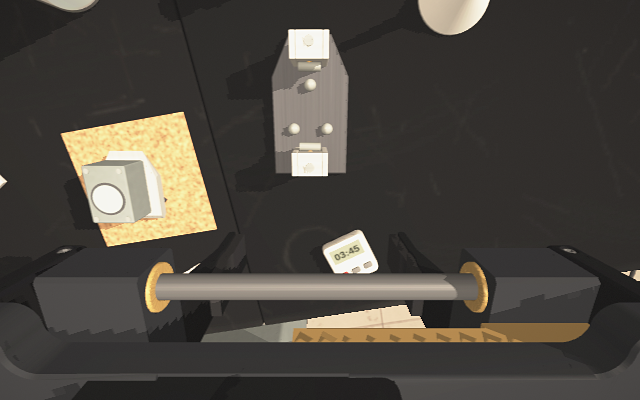

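The carrier stands upright on the mat, housing at (115,192). The base is in full view: balls near (310,84), (294,129) and (327,129), posts at (309,45) and (310,163). I'll enlarge both.

```bash
python3 -c "
from h import *
im=cv2.imread('pics/w3.png')
a=cv2.resize(im[70:145,265:355],(480,400),interpolation=2);b=cv2.resize(im[145:230,75:170],None,fx=3.3,fy=3.3,interpolation=2)
o=np.zeros((400,480+b.shape[1],3),np.uint8);o[:,:480]=a;o[:b.shape[0],480:]=b;cv2.imwrite('pics/m3.png',o);print(o.shape)"
```

```text
(400, 794, 3)
```

View pics/m3.png

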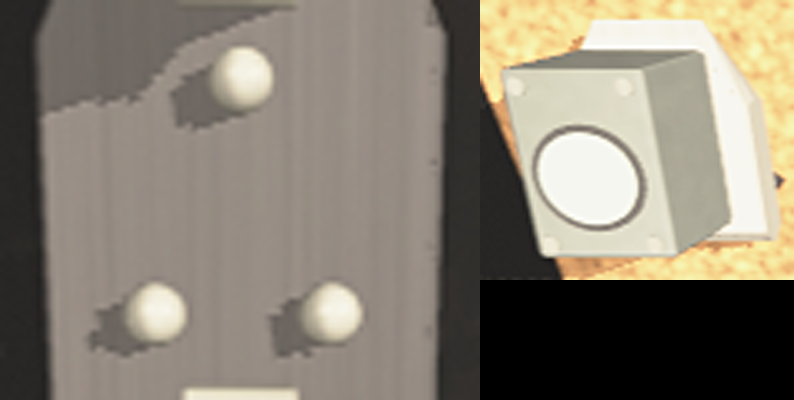

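```bash
python3 - <<'E'
from h import *
c=cam("w3")
p=np.array([(243,78),(156,313),(332,313)])/(480/90)+[265-.4,70-.4]
print("mount",fit([(c,[[26,0,15],[-24,20,15],[-24,-20,15]],p)],[.5185,-.252,-10]))
q=(np.array([(503,69),(639,69),(677,257),(543,257)])-[480,0])/3.3+[75-.35,145-.35]
print("carrier",fit([(c,[[34,24,65],[34,-24,65],[-34,-24,65],[-34,24,65]],q)],[.466,-.009,-10]))
st()
E
```

```text
mount (array([  0.5176,  -0.2492, -10.0365]), [[-0.0, 0.2], [0.2, -0.1], [-0.1, -0.1]])
carrier (array([ 4.64100e-01, -8.50000e-03, -1.03092e+01]), [[-1.6, -0.5], [1.2, -0.3], [0.6, 0.6], [-0.2, 0.4]])
10.75 [ 0.4352 -0.24    0.2192] [-1.80e+02  1.00e-02 -9.99e+01] [0.1 0.2 0.2] 0.999
```

```bash
python3 - <<'E'
from h import *
def balls(n):
    c=cam(n);g=cv2.cvtColor(cv2.imread(f"pics/{n}.png"),cv2.COLOR_BGR2GRAY);p=[]
    for u,v in proj(c,W([.5176,-.2492,-10],[[26,0,15],[-24,20,15],[-24,-20,15]])):
        x,y=int(u)-8,int(v)-8; w=(g[y:y+17,x:x+17]>165).astype(np.uint8)
        k,l,s,ce=cv2.connectedComponentsWithStats(w); i=1+np.argmax(s[1:,4]); p.append(ce[i]+[x,y]); print(s[i].tolist(),end=' ')
    print(fit([(c,[[26,0,15],[-24,20,15],[-24,-20,15]],np.array(p))],[.5185,-.252,-10]))
balls("w3")
snap("wrist","w4");st();balls("w4");print(-cam("w3")[1].T@cam("w3")[2],-cam("w4")[1].T@cam("w4")[2])
E
```

```text
[4, 3, 10, 11, 88] [4, 3, 10, 11, 86] [5, 3, 10, 11, 83] (array([ 0.5179, -0.2499, -9.8596]), [[-0.0, 0.3], [0.1, -0.2], [-0.1, -0.1]])
10.8 [ 0.435  -0.2384  0.219 ] [ 1.7994e+02  6.0000e-02 -9.9810e+01] [-0.6  0.7  0.1] 1.001
[5, 3, 10, 10, 86] [4, 3, 10, 11, 83] [5, 3, 9, 11, 80] (array([ 0.518 , -0.25  , -9.9933]), [[-0.0, 0.3], [0.3, -0.2], [-0.2, -0.1]])
[ 0.51449178 -0.2550057   0.38329762] [ 0.5142928  -0.25281836  0.38290874]
```

Emit:
carry_out(
  series=[
    {"delta_pos": [-30,1,0],"spin": 0},
    {"delta_pos": [-41,2,0],"spin": 0},
    {"delta_pos": [-45,2,0],"spin": 0},
    {"delta_pos": [-45,2,0],"spin": 0},
    {"delta_pos": [-40,2,0],"spin": 0},
    {"delta_pos": [-30,0,0],"spin": 0},
    {"delta_pos": [0,0,0],"spin": 0},
    {"delta_pos": [0,0,0],"spin": 0},
  ],
)

```text
time_s: 11.6
ee_pos: [0.4649, -0.0076, 0.2193]
eef_rot: [180.0, -0.0, -99.5]
force: [0.4, -0.1, 0.6]
grip_width: 1.002
```

Emit:
carry_out(
  series=[
    {"delta_pos": [0,0,20],"spin": 0},
    {"delta_pos": [0,0,30],"spin": 0},
    {"delta_pos": [0,0,30],"spin": 0},
    {"delta_pos": [0,0,20],"spin": 0},
    {"delta_pos": [0,0,0],"spin": 0},
    {"delta_pos": [0,0,0],"spin": 0},
    {"delta_pos": [0,0,0],"spin": 0},
    {"delta_pos": [0,0,0],"spin": 0},
  ],
)

```text
time_s: 12.4
ee_pos: [0.4665, -0.0096, 0.1205]
eef_rot: [-179.8, -0.0, -99.7]
force: [-0.5, -0.0, 0.3]
grip_width: 1.001
```

Emit:
carry_out(
  series=[
    {"delta_pos": [0,0,20],"spin": 0},
    {"delta_pos": [0,0,25],"spin": 0},
    {"delta_pos": [0,0,20],"spin": 0},
    {"delta_pos": [0,0,15],"spin": 0},
    {"delta_pos": [0,0,7],"spin": 0},
    {"delta_pos": [0,0,0],"spin": 0},
    {"delta_pos": [0,0,0],"spin": 0},
    {"delta_pos": [0,0,0],"spin": 0},
  ],
)

```text
time_s: 13.2
ee_pos: [0.4663, -0.0094, 0.0332]
eef_rot: [-179.9, -0.0, -99.7]
force: [-0.2, 0.4, -0.2]
grip_width: 1.002
```

```bash
python3 -c "
from h import *
st()"
```

```text
13.2 [ 0.4663 -0.0094  0.0332] [-1.7989e+02 -1.0000e-02 -9.9700e+01] [-0.2  0.4 -0.2] 1.002
```

Settled within about 0.6 mm of the release pose. Closing on the flanks with a firm grip.

Emit:
carry_out(
  series=[
    {"delta_pos": [0,0,1],"spin": 0},
    {"delta_pos": [0,0,0],"spin": 0},
    {"delta_pos": [0,0,0],"spin": 0},
    {"delta_pos": [0,0,0],"spin": 0},
    {"delta_pos": [0,0,0],"spin": 0},
    {"delta_pos": [0,0,0],"spin": 0},
    {"delta_pos": [0,0,0],"spin": 0},
    {"delta_pos": [0,0,0],"spin": 0},
  ],
  fingers=255,
  force=50,
)

```text
time_s: 14.0
ee_pos: [0.4657, -0.0093, 0.0314]
eef_rot: [-180.0, -0.0, -99.7]
force: [-0.3, -0.5, 0.1]
grip_width: 0.549
```

Emit:
carry_out(
  series=[
    {"delta_pos": [0,0,0],"spin": 0},
    {"delta_pos": [0,0,0],"spin": 0},
    {"delta_pos": [0,0,0],"spin": 0},
    {"delta_pos": [0,0,0],"spin": 0},
  ],
)

```text
time_s: 14.4
ee_pos: [0.4657, -0.0093, 0.0314]
eef_rot: [-180.0, -0.0, -99.7]
force: [-0.4, -1.6, 1.1]
grip_width: 0.553
```

Emit:
carry_out(
  series=[
    {"delta_pos": [0,0,-8],"spin": 0},
    {"delta_pos": [0,0,-20],"spin": 0},
    {"delta_pos": [0,0,-30],"spin": 0},
    {"delta_pos": [0,0,-30],"spin": 0},
    {"delta_pos": [0,0,-20],"spin": 0},
    {"delta_pos": [0,0,-4],"spin": 0},
    {"delta_pos": [14,-6,0],"spin": 0},
    {"delta_pos": [25,-10,0],"spin": 0},
  ],
)

```text
time_s: 15.2
ee_pos: [0.4734, -0.0497, 0.1423]
eef_rot: [179.8, 0.0, -99.5]
force: [-0.4, -0.0, -2.7]
grip_width: 0.545
```

Emit:
carry_out(
  series=[
    {"delta_pos": [35,-14,0],"spin": 0},
    {"delta_pos": [40,-16,0],"spin": 0},
    {"delta_pos": [40,-16,0],"spin": 0},
    {"delta_pos": [35,-14,0],"spin": 0},
    {"delta_pos": [25,-10,0],"spin": 0},
    {"delta_pos": [15,-7,0],"spin": 0.3},
    {"delta_pos": [0,0,0],"spin": 0},
    {"delta_pos": [0,0,0],"spin": 0},
  ],
)

```text
time_s: 16.0
ee_pos: [0.5174, -0.2495, 0.1421]
eef_rot: [179.8, 0.1, -100.0]
force: [-0.9, 0.5, -3.1]
grip_width: 0.552
```

Emit:
carry_out(
  series=[
    {"delta_pos": [0,0,0],"spin": 0},
    {"delta_pos": [0,0,0],"spin": 0},
    {"delta_pos": [0,0,0],"spin": 0},
    {"delta_pos": [0,0,0],"spin": 0},
    {"delta_pos": [0,0,0],"spin": 0},
  ],
)

```text
time_s: 16.5
ee_pos: [0.5188, -0.2502, 0.1435]
eef_rot: [-180.0, -0.0, -100.0]
force: [0.4, 0.2, -3.5]
grip_width: 0.548
```

```bash
python3 -c "
from h import *
snap('side','d5');snap('scene','s5');st()
a=cv2.imread('pics/d5.png')[110:210,290:410];b=cv2.imread('pics/s5.png')[180:305,330:450]
cv2.imwrite('pics/m5.png',np.hstack([cv2.resize(a,(400,400),interpolation=2),cv2.resize(b,(400,400),interpolation=2)]))"
```

```text
16.6 [ 0.5188 -0.2504  0.1435] [-179.99   -0.    -99.99] [-0.2  0.7 -2.5] 0.551
```

View pics/m5.png

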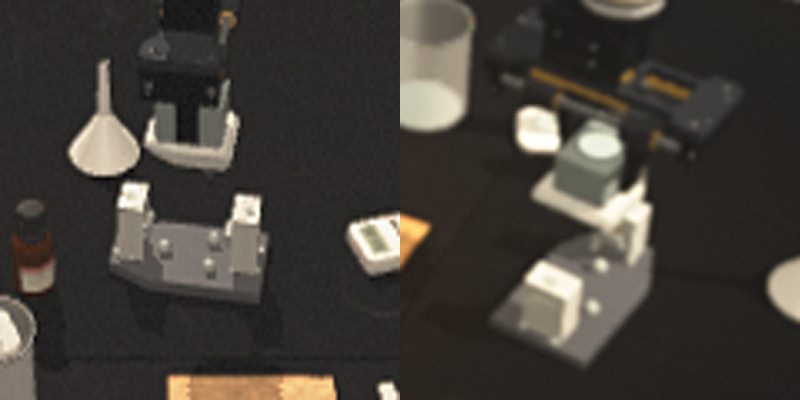

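The carrier hangs level and centred over the base. Descending in stages.

Emit:
carry_out(
  series=[
    {"delta_pos": [0,0,15],"spin": 0},
    {"delta_pos": [0,0,20],"spin": 0},
    {"delta_pos": [0,0,13],"spin": 0},
    {"delta_pos": [0,0,5],"spin": 0},
    {"delta_pos": [0,0,0],"spin": 0},
    {"delta_pos": [0,0,0],"spin": 0},
    {"delta_pos": [0,0,0],"spin": 0},
  ],
)

```text
time_s: 17.3
ee_pos: [0.5193, -0.251, 0.0911]
eef_rot: [-179.9, -0.0, -100.0]
force: [0.5, -1.0, -2.6]
grip_width: 0.546
```

Emit:
carry_out(
  series=[
    {"delta_pos": [0,0,5],"spin": 0},
    {"delta_pos": [0,0,5],"spin": 0},
    {"delta_pos": [0,0,5],"spin": 0},
    {"delta_pos": [0,0,5],"spin": 0},
    {"delta_pos": [0,0,0],"spin": 0},
    {"delta_pos": [0,0,0],"spin": 0},
  ],
)

```text
time_s: 17.9
ee_pos: [0.5186, -0.2505, 0.07]
eef_rot: [180.0, 0.0, -100.0]
force: [-1.0, -0.7, -3.4]
grip_width: 0.547
```

Emit:
carry_out(
  series=[
    {"delta_pos": [0,0,3],"spin": 0},
    {"delta_pos": [0,0,3],"spin": 0},
    {"delta_pos": [0,0,2],"spin": 0},
    {"delta_pos": [0,0,2],"spin": 0},
    {"delta_pos": [0,0,0],"spin": 0},
    {"delta_pos": [0,0,0],"spin": 0},
  ],
)

```text
time_s: 18.5
ee_pos: [0.519, -0.2508, 0.0607]
eef_rot: [-180.0, -0.0, -100.0]
force: [0.3, 0.3, 1.8]
grip_width: 0.551
```

Emit:
carry_out(
  series=[
    {"delta_pos": [0,0,2],"spin": 0},
    {"delta_pos": [0,0,2],"spin": 0},
    {"delta_pos": [0,0,0],"spin": 0},
    {"delta_pos": [0,0,0],"spin": 0},
  ],
)

```text
time_s: 18.9
ee_pos: [0.5197, -0.2514, 0.0579]
eef_rot: [-179.8, -0.1, -100.0]
force: [-1.5, 0.2, 8.0]
grip_width: 0.548
```

Emit:
carry_out(
  series=[
    {"delta_pos": [0,0,2],"spin": 0},
    {"delta_pos": [0,0,1.5],"spin": 0},
    {"delta_pos": [0,0,0],"spin": 0},
    {"delta_pos": [0,0,0],"spin": 0},
  ],
)

```text
time_s: 19.3
ee_pos: [0.5193, -0.2515, 0.054]
eef_rot: [-179.9, -0.1, -100.0]
force: [-1.1, -0.2, 4.1]
grip_width: 0.545
```

Emit:
carry_out(
  series=[
    {"delta_pos": [0,0,2],"spin": 0},
    {"delta_pos": [0,0,1.5],"spin": 0},
    {"delta_pos": [0,0,0],"spin": 0},
    {"delta_pos": [0,0,0],"spin": 0},
  ],
)

```text
time_s: 19.7
ee_pos: [0.518, -0.2501, 0.0476]
eef_rot: [179.9, 0.1, -100.0]
force: [0.6, -1.3, -11.9]
grip_width: 0.549
```

The rollers have snapped over and now pull down at −12 N. Going the last millimetres onto the balls.

Emit:
carry_out(
  series=[
    {"delta_pos": [0,0,1],"spin": 0},
    {"delta_pos": [0,0,1],"spin": 0},
    {"delta_pos": [0,0,0],"spin": 0},
    {"delta_pos": [0,0,0],"spin": 0},
    {"delta_pos": [0,0,0],"spin": 0},
  ],
)

```text
time_s: 20.2
ee_pos: [0.5183, -0.2501, 0.0468]
eef_rot: [179.9, 0.0, -100.0]
force: [1.6, 0.4, -13.7]
grip_width: 0.547
```

Emit:
carry_out(
  series=[
    {"delta_pos": [0,0,1],"spin": 0},
    {"delta_pos": [0,0,0],"spin": 0},
    {"delta_pos": [0,0,0],"spin": 0},
    {"delta_pos": [0,0,0],"spin": 0},
  ],
)

```text
time_s: 20.6
ee_pos: [0.5186, -0.2503, 0.0465]
eef_rot: [180.0, 0.0, -100.0]
force: [0.9, 2.2, -9.4]
grip_width: 0.546
```

Emit:
carry_out(
  series=[
    {"delta_pos": [0,0,1],"spin": 0},
    {"delta_pos": [0,0,0],"spin": 0},
    {"delta_pos": [0,0,0],"spin": 0},
    {"delta_pos": [0,0,0],"spin": 0},
  ],
)

```text
time_s: 21.0
ee_pos: [0.5188, -0.2504, 0.046]
eef_rot: [-180.0, 0.0, -100.0]
force: [-0.6, 3.8, 0.7]
grip_width: 0.548
```

Emit:
carry_out(
  series=[
    {"delta_pos": [0,0,1],"spin": 0},
    {"delta_pos": [0,0,0],"spin": 0},
    {"delta_pos": [0,0,0],"spin": 0},
    {"delta_pos": [0,0,0],"spin": 0},
  ],
)

```text
time_s: 21.4
ee_pos: [0.5189, -0.2504, 0.0459]
eef_rot: [-180.0, -0.0, -100.0]
force: [-2.1, 3.6, 6.4]
grip_width: 0.544
```

Emit:
carry_out(
  series=[
    {"delta_pos": [0,0,0],"spin": 0},
    {"delta_pos": [0,0,0],"spin": 0},
    {"delta_pos": [0,0,0],"spin": 0},
    {"delta_pos": [0,0,0],"spin": 0},
    {"delta_pos": [0,0,0],"spin": 0},
    {"delta_pos": [0,0,0],"spin": 0},
    {"delta_pos": [0,0,0],"spin": 0},
    {"delta_pos": [0,0,0],"spin": 0},
  ],
  fingers=0,
)

```text
time_s: 22.2
ee_pos: [0.5187, -0.2506, 0.0443]
eef_rot: [180.0, -0.0, -100.0]
force: [0.8, 0.2, 0.2]
grip_width: 0.995
```

Emit:
carry_out(
  series=[
    {"delta_pos": [0,0,-10],"spin": 0},
    {"delta_pos": [0,0,-20],"spin": 0},
    {"delta_pos": [0,0,-30],"spin": 0},
    {"delta_pos": [0,0,-40],"spin": 0},
    {"delta_pos": [0,0,-40],"spin": 0},
    {"delta_pos": [0,20,-20],"spin": 0},
    {"delta_pos": [0,30,0],"spin": 0},
    {"delta_pos": [0,30,0],"spin": 0},
  ],
)

```text
time_s: 23.0
ee_pos: [0.4397, -0.2368, 0.2062]
eef_rot: [-179.8, -0.1, -100.0]
force: [0.9, 0.0, 0.7]
grip_width: 1.001
```

Emit:
carry_out(
  series=[
    {"delta_pos": [0,0,0],"spin": 0},
    {"delta_pos": [0,0,0],"spin": 0},
    {"delta_pos": [0,0,0],"spin": 0},
    {"delta_pos": [0,0,0],"spin": 0},
  ],
)

```text
time_s: 23.4
ee_pos: [0.441, -0.2372, 0.2045]
eef_rot: [-179.9, -0.0, -100.0]
force: [0.6, -1.6, -0.5]
grip_width: 1.002
```

```bash
python3 -c "
from h import *
snap('side','d6');snap('wrist','w6');st()
a=cv2.imread('pics/d6.png')[130:240,250:415];b=cv2.imread('pics/w6.png')[0:190,200:420]
a=cv2.resize(a,(450,300),interpolation=2);b=cv2.resize(b,(347,300),interpolation=2)
s=cv2.resize(cv2.imread('pics/d6.png')[145:195,315:381],(396,300),interpolation=2)
s2=snap('scene','s6')[130:300,190:450];s2=cv2.resize(s2,(401,300),interpolation=2)
cv2.imwrite('pics/m6.png',np.vstack([np.hstack([a,b]),np.hstack([s,s2])]))"
```

```text
23.5 [ 0.4406 -0.237   0.2042] [-1.7998e+02 -1.0000e-02 -9.9970e+01] [-0.3  0.4  0. ] 0.999
```

View pics/m6.png

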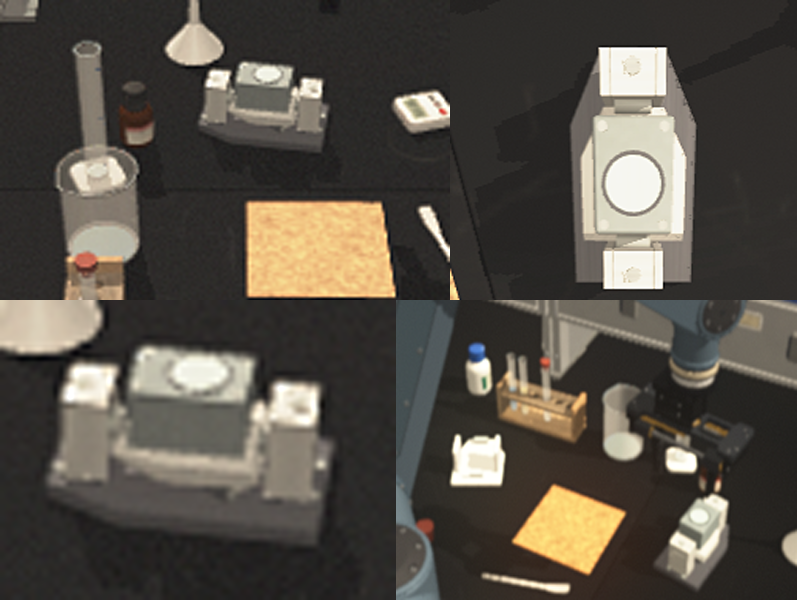

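The carrier sits level between the posts, aligned nose to nose. The beaker and cylinder stand where they were, and the arm is clear.

```bash
python3 -c "
from rig import *
print(job_done())"
```

```text
the job is handed in; nothing more can be done
None
```

The mirror carrier is on the three-ball base, fully home as far as I can tell, and the job was handed in at about 23.6 s of the 64 s allowed. I lifted it out of the dock by its ends, stood it on the cork mat and let go. I then took it again by its long flanks and pressed it onto the base nose to nose.

- **Seating:** The push peaked at about 8 N in the readings. The rollers then pulled the carrier down at 12–14 N. It landed on the balls with the fingertips at z = 46 mm, where full seating was expected.
- **Last pictures:** The carrier sits level and aligned between the posts, the gripper is clear of everything, and the beaker and cylinder stand where they were. I judged level by eye and did not measure the final pose from the images.
- **Disagreement:** The cameras differed by about 2 mm on the base position, mostly in y, so I used a value in between. That left a sideways load of about 4 N just before I let go, and it was gone after release.

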